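# Cover the jar and peel a tray off the nest for the reader

## Robot

A 6-joint arm with a two-finger parallel gripper is mounted at the origin on the work surface. World frame = base frame: x ahead of the robot, y to its left, z up, the work surface at z = 0. Lengths are in m, angles in degrees, forces in N, time in s.
With the tool pointing down it reaches from about 0.35 to 0.775 m from the base axis. Payload 7.3 kg.
Tool frame: the origin (TCP) lies at the very end of the fingers, on their centre line; the grasp point (between the pads) lies 19 mm behind it; z points along the fingers, y is the line along which they close (so a half turn about z gives the same grasp; the last joint's range is limited). The gripper opens to 92 mm and grips with 3 to 60 N. Pads are 19 mm wide; open, the fingers measure 130 mm over their backs; the gripper's body (75 mm by 190 mm) begins 47 mm behind the grasp point.
Start: joints at [-82.048, 19.595, 87.324, -0, 73.075, -8.365], TCP at [0.148, -0.504, 0.227] pointing down, gripper open.
Joint ranges: [-145.02, 145.02], [-44.19, 115.74], [2.07, 154.8], [-57.11, 237.11], [16.16, 152.29], [-177.93, 177.93]. Speed limits (degrees/s): [147.25, 147.25, 180, 180, 180, 180].

## Interface

Orientations are given as a 3x3 rotation matrix whose columns are the frame's x, y, z axes.
In Python, from station import robot, read_camera, ticket, cut_out, spot_point gives the robot as it stands. The module is installed in compiled form; this text tells all that it offers.
- The arm moves only by the tool step_arm, never from a script. Its arguments are lists of equal length, an entry for each row: "slide": the shift along the tool's x, y, z in cm, a list of three; "spin": the turn about the tool's z in rad. In form: {"slide": [[tx, ty, tz], ...], "spin": [spin, ...]}. A call has 1 to 12 rows; each row is the pose to reach, as a shift and turn from the pose commanded when the call began, along the tool's axes at that moment; what a row does not reach only later rows make up. A row lasts 1/8 s, in which the tool goes at most 62.5 mm and 10.7 degrees, less where a joint would pass 70% of its speed; a pose out of reach is approached as far as the arm can. A call with a gripper value outside its range is refused whole. "hand" is the opening, from 0 (shut) to 1 (fully open), set as the call begins (left out, the last holds). The fingers move at their own pace and stop on an object; "newtons" is the grip in N (left out, the last holds). Time passes only in rows, so rows that repeat a pose let the fingers close. It gives the time, the measured TCP pose, the force, the opening and the grip force at its end, in the units of the state.
- robot.get_obs(): the state, without advancing time (a new reading comes with each control period).
- read_camera(name): name is "scene" or "top"; returns a dict with "img" (420x560x3 uint8, red, green, blue), "K" (3x3 intrinsics, pixels), "extrinsics" (4x4, takes a point from world to camera coordinates). Camera axes: x right, y down, z forward; pixel columns grow to the right and rows downward; lengths in m; the calibration is good to about 2 mm. A picture is of the moment at which its call begins. There is no depth.
- ticket.sign_off(): hands the job in; it is judged then, once.
Trained networks look in the newest picture that a camera, given by its name, has taken for a name from the list of things; names that differ only in an ending like _2 or _b are one class to them, and where a whole thing is asked for, a point or a joint stands for the part that bears it (a point fixed in the world has none). Each returns a list of dicts, best first, with "score" (0 to 1); they miss things now and then, are a little off and sometimes report something else, mostly with a low value. They report only what shows in the picture. A call takes as long as a camera call. They do not tell look-alikes from the thing itself.
- cut_out(name, camera): "pixels" (420x560 bool, what is visible of it) and "box" ([left, top, width, height] in pixels, round what is visible of it).
- spot_point(name, camera): "centre" ([column, row] in pixels: a listed point, or the origin of a listed thing).
The state is a dict: "t": time; "joint_pos": joint angles; "qvel": joint speeds; "tau": joint torques, N m; "tool_pos": TCP position; "tcp_rot": TCP orientation; "force": force on the tool from outside, world axes, zero at the start; "moment": the same for the moment, N m; "grip_width": finger opening in m; "gripper_force": force on a finger pad.
Only numpy, scipy, OpenCV 4.12 (cv2) and the standard library are available. Lean on these libraries where they do the work, as an engineer would, in place of code of your own. Each camera call takes 0.05 s, during which the arm holds its last target. There are 200 camera calls.

## Task

Somebody left the jar's cover lying in the top sample tray: take it by its knob, set it gently on the open jar (no dropping) so that it sits seated and level, and let go. Then free the top tray, which clings to the trays nested below, by its upright ear: raise that corner first while the opposite corner stays down, until it peels off, leaving the other trays standing on the bench where they are. Finish while holding the tray up level, centred about 8 cm above the window of the flat code reader and touching nothing else; do not put it down or let go, and do not disturb the bottle, the tip box and the computer mouse.

Things in the scene. Friction and masses are not known exactly. Their poses are not given: they have to be found in the camera images.
- tray: Top tray of the stack, thin white formed plastic, about 90 g: 156 mm along its x, 116 mm along its y, 31 mm high to the rim top. Origin at the centre of its underside (bottom of its 7 mm feet), z up; floor top at 10 mm, floor 112 x 72 mm, walls lean out 30 degrees. It starts nested in pile, its origin 30 mm above the pile's, axes parallel. One upright ear stands on the rim corner at (-x,+y).
- tray_ear (a point): Middle of the tray's ear, at (-66.6,49.5,45) mm in the tray frame. The ear is an upright plate 8 mm thick, 24 mm long along the tray's diagonal (ear corner to far corner), and reaches from 31 to 59 mm above the tray's underside. Axes parallel to the tray's. Pinch it across its 8 mm from above.
- tray_far (a point): Point on the top of the tray's rim at the corner farthest from the ear, at (74,-54,31) mm in the tray frame. The tray clings by friction at two spots near this corner, at (47,13) and (17,-27) mm, 2.5 to 3 N each, free once raised there by 5 mm. Tip the ear up about the far foot at (47,-27,0) mm by some 20 degrees.
- pile: The rest of the stack: three like trays nested as one loose piece, about 380 g, 156 x 116 mm, rim top at 51 mm. Origin at the centre of its underside on the bench, axes parallel to the top tray's. Pulled straight up as a whole, the top tray brings the pile along; tipped up at its ear, it peels off.
- cover: Loose grey plastic jar cover, 50 g, lying knob up in the top tray. Origin at the centre of its underside: a locating plug of 42 mm diameter, 5 mm deep; above it a disc of 60 mm diameter from 5 to 10 mm; on it an upright round knob of 16 mm diameter from 10 to 40 mm. z up.
- jar: Open straight white jar, about 320 g, loose on the bench: outer diameter 56 mm, bore 49 mm, 60 mm high. Origin at the centre of its underside, z up.
- jar_rim (a point): Centre of the jar's mouth, level with the rim (60 mm above its underside). With the cover seated its origin lies 5 mm below this point.
- reader: Flat code reader, fixed to the bench: white box 140 mm along its x, 120 mm along its y, 36 mm high, with a dark glass window on top. Origin at the centre of its underside.
- reader_window (a point): Centre of the reader's window, on the reader's top, 36 mm above the bench.
- reagent: Bystander: small white plastic bottle, 50 mm diameter, 90 mm high. Origin at the centre of its underside.
- tipbox: Bystander: closed pipette tip box 87 x 122 x 61 mm. Origin at the centre of its underside.
- mouse: Bystander: grey computer mouse 100 x 60 x 30 mm. Origin at the centre of its underside.
Not all that is in view belongs to the job. What is shaped like the tray but green or turquoise is not meant.

How it is judged (in metres and radians):
On the way, in this order (a step that is already met when the one before it is completed fails the run):
1. the cover sits seated and level on the jar, released (horizontal distance between cover and jar_rim below 0.006 m and z of cover in the frame of jar_rim between -0.009 and -0.0025 m and angle between each of cover, jar's own z axis and vertical below 0.08 rad and contact force between cover and the fingers below 0.05 N), for 0.2 s.
2. the ear's corner of the top tray is raised by 2 cm or more while the opposite corner is still down on the stack (z of tray_ear in the frame of pile above 0.095 m and z of tray_far in the frame of pile below 0.073 m and horizontal distance between tray_far and pile below 0.115 m and height (world z) of pile below 0.012 m and angle between pile's own z axis and vertical below 0.12 rad), for 0.1 s.
At the end, for the whole second after the job is handed in: Tray in the fingers only, within 35 mm of the window centre and 30 to 150 mm above it, level to 0.22 rad, still; lower trays level and within 40 mm of their start; cover released on the jar, within 6 mm of centre, plug in, level to 0.08 rad (all of step 1 and contact force between tray and the fingers above 0.5 N and horizontal distance between tray and reader_window below 0.035 m and z of tray in the frame of reader_window between 0.03 and 0.15 m and angle between tray's own z axis and vertical below 0.22 rad and linear speed of tray below 0.05 m/s and contact force between tray and reader below 0.05 N and contact force between tray and jar below 0.05 N and contact force between tray and pile below 0.05 N and contact force between tray and cover below 0.05 N and contact force between tray and reagent below 0.05 N and contact force between tray and tipbox below 0.05 N and contact force between tray and mouse below 0.05 N and distance of pile from where it was at the start of the episode below 0.04 m and angle between pile's own z axis and vertical below 0.05 rad); the arm keeps its last pose, push and grip.
It fails at once if the lower trays are lifted or tipped up with the top one (height (world z) of pile above 0.025 m or angle between pile's own z axis and vertical above 0.25 rad).
It fails at once if the cover is dropped (contact force between cover and the fingers below 0.02 N and linear speed of cover above 0.6 m/s).
It fails at once if a bystander is disturbed (distance of any of reagent, tipbox, mouse from where it was at the start of the episode above 0.03 m).
It also fails if it takes over 51 s, if anything falls off the work surface, if the arm or the gripper's body presses on something with over 40 N, if the wrist force passes 120 N, or if a joint passes its speed limit or range.

## Working session

There is one attempt and no reset: what is moved stays moved. The work goes in short steps, Python scripts to look and compute and a tool call to move; the robot and the scene stay as the last step left them, time stands still between calls to the robot, and variables do not carry over. Pictures are saved under pics/ and viewed, at most 10 in all, crops included, and the job is handed in when it is done.

Besides the shell and the picture viewer there is one more tool, called as name([rows], argument=value, ...), one row to a line, values as JSON. step_arm: Moves the arm, as the interface text tells. Its arguments: {"type":"object","properties":{"slide":{"type":"array","items":{"type":"array","items":{"type":"number"}}},"spin":{"type":"array","items":{"type":"number"}},"hand":{"type":"number"},"newtons":{"type":"number"}},"required":["slide","spin"]}

```bash
mkdir -p pics
cat > h.py <<'E'
import numpy as np, cv2
from station import robot, read_camera, ticket, cut_out, spot_point
def ray(cam,px,z):
    K=cam["K"];E=cam["extrinsics"];R=E[:3,:3];t=E[:3,3]
    c=-R.T@t; d=R.T@np.linalg.inv(K)@np.array([px[0],px[1],1.])
    return c+d*(z-c[2])/d[2]
def proj(cam,P):
    E=cam["extrinsics"];q=cam["K"]@(E[:3,:3]@np.asarray(P)+E[:3,3]);return q[:2]/q[2]
def tri(c1,p1,c2,p2):
    P1=c1["K"]@c1["extrinsics"][:3];P2=c2["K"]@c2["extrinsics"][:3]
    X=cv2.triangulatePoints(P1,P2,np.array(p1,float).reshape(2,1),np.array(p2,float).reshape(2,1))
    return X[:3,0]/X[3,0]
E
python3 - <<'E'
from h import *
np.set_printoptions(precision=4,suppress=True)
cs={}
for n in("scene","top"):
    cs[n]=read_camera(n); cv2.imwrite(f"pics/{n}0.png",cs[n]["img"][...,::-1])
    E=cs[n]["extrinsics"];print(n,-E[:3,:3].T@E[:3,3])
Z=dict(tray=.03,tray_ear=.075,tray_far=.061,pile=0,cover=.04,jar=0,jar_rim=.06,reader=0,reader_window=.036,reagent=0,tipbox=0,mouse=0)
for k,z in Z.items():
    r={}
    for n in cs:
        for d in spot_point(k,n)[:3]:
            p=d["centre"]; r.setdefault(n,p); print(k,n,round(d["score"],2),np.round(p,1),ray(cs[n],p,z))
    if len(r)==2: print("   tri",tri(cs["scene"],r["scene"],cs["top"],r["top"]))
E
```

```text
scene [1.4917 0.1854 1.3232]
top [ 0.4016 -0.0051  1.3698]
tray scene 0.89 [342.5 172.3] [0.3163 0.166  0.03  ]
tray scene 0.84 [349.1 293.4] [0.7509 0.2433 0.03  ]
tray scene 0.77 [227.5 159.4] [ 0.3426 -0.2108  0.03  ]
tray top 0.92 [349.2 162.2] [ 0.6803 -0.2004  0.03  ]
tray top 0.83 [353.7 287.7] [ 0.3172 -0.1988  0.03  ]
tray top 0.8 [199.3 151.1] [0.7249 0.241  0.03  ]
   tri [0.6487 0.0391 0.4466]
tray_ear scene 0.92 [210. 145.] [ 0.3336 -0.2689  0.075 ]
tray_ear scene 0.76 [326.  158.4] [0.3099 0.1073 0.075 ]
tray_ear scene 0.6 [297.1 187. ] [0.4469 0.0396 0.075 ]
tray_ear top 0.96 [227.4 149.8] [0.7158 0.152  0.075 ]
tray_ear top 0.91 [249.7 306.5] [0.2746 0.0943 0.075 ]
tray_ear top 0.83 [379.5 162.2] [ 0.6688 -0.2794  0.075 ]
   tri [ 0.6831 -0.0238  0.5051]
tray_far scene 0.95 [227.3 258.1] [ 0.7311 -0.1035  0.061 ]
tray_far scene 0.94 [258.4 158.6] [ 0.3451 -0.1055  0.061 ]
tray_far scene 0.89 [387.6 295.8] [0.7539 0.3429 0.061 ]
tray_far top 0.81 [193.4 287.3] [0.3288 0.2523 0.061 ]
tray_far top 0.77 [166.  150.4] [0.722  0.3323 0.061 ]
tray_far top 0.76 [320.9 290.7] 
[... 1033 characters left out ...]
.5933 0.445  0.036 ]
reader_window top 0.64 [189.2 229.7] [0.4919 0.2695 0.036 ]
   tri [0.491  0.2825 0.0293]
reagent scene 0.81 [425.9 253.2] [0.5521 0.4493 0.    ]
reagent top 0.51 [134.6 206.9] [0.5663 0.4413 0.    ]
reagent top 0.46 [186.5 231.1] [0.4904 0.2849 0.    ]
   tri [0.564  0.4422 0.0145]
tipbox scene 0.98 [278.8 296.7] [0.7858 0.0552 0.    ]
tipbox scene 0.23 [292.4 187. ] [ 0.3874  0.016  -0.    ]
tipbox top 0.58 [259.4 127.7] [0.8001 0.063  0.    ]
tipbox top 0.38 [383.3 228.2] [ 0.4863 -0.297   0.    ]
   tri [0.7953 0.0592 0.0185]
mouse scene 0.8 [138.6 205.3] [ 0.5655 -0.4393  0.    ]
mouse top 0.76 [430.1 205.6] [ 0.5501 -0.4378  0.    ]
   tri [ 0.5526 -0.4461 -0.0185]
```

```bash
python3 -c "
import cv2
a=cv2.imread('pics/top0.png');cv2.imwrite('pics/t1.png',cv2.resize(a[90:340,110:450],None,fx=2.35,fy=2.35,interpolation=cv2.INTER_CUBIC))
a=cv2.imread('pics/scene0.png');cv2.imwrite('pics/s1.png',cv2.resize(a[130:330,120:440],None,fx=2.5,fy=2.5,interpolation=cv2.INTER_CUBIC))"
```

```text
(no output)
```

View pics/t1.png

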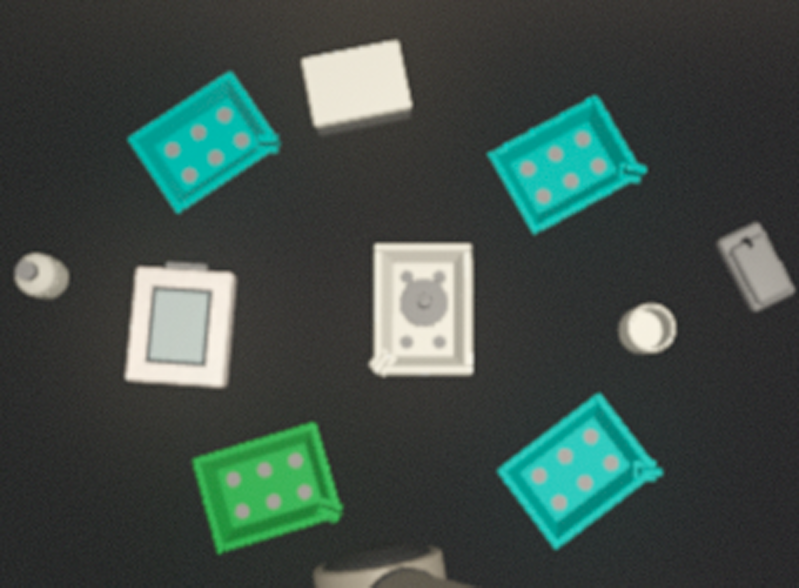

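View pics/s1.png

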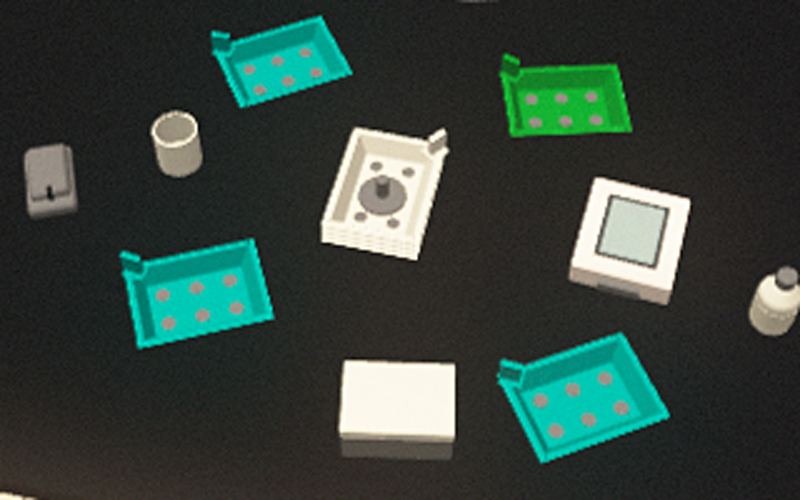

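The target is the white tray at about (290,221) in the top view. Its ear is at about (273,244), to the near left, and the cover's knob is at about (290,217). The jar is at (385,230) and the reader at (187,229). The green and turquoise trays are look-alikes. Next I'll refine these positions.

```bash
cat > m.py <<'E'
from h import *
np.set_printoptions(precision=4,suppress=True)
cs={n:read_camera(n) for n in("scene","top")}
o=robot.get_obs();print(o["t"],o["tool_pos"],o["tcp_rot"],o["joint_pos"])
def blob(n,c,mask):
    _,l,st,ce=cv2.connectedComponentsWithStats(mask.astype(np.uint8),connectivity=4)
    return l==l[int(c[1]),int(c[0])]
U=4
for n,seed,jar in(("top",(280,240),(384,230)),("scene",(262,227),(188,180))):
    im=cs[n]["img"]; g=cv2.cvtColor(im,cv2.COLOR_RGB2GRAY); hsv=cv2.cvtColor(im,cv2.COLOR_RGB2HSV)
    G=cv2.resize(g,None,fx=U,fy=U,interpolation=cv2.INTER_CUBIC)
    S=cv2.resize(hsv[...,1],None,fx=U,fy=U)
    m=(G>90)
    b=blob(n,(seed[0]*U,seed[1]*U),m)
    cn=max(cv2.findContours(b.astype(np.uint8),0,1)[0],key=cv2.contourArea)
    if n=="top":
        ap=cv2.approxPolyDP(cn,10,True)[:,0]/U-.375
        print("poly"); 
        for p in ap: print(p,ray(cs[n],p,.061)[:2])
        mo=np.zeros_like(b,np.uint8); cv2.drawContours(mo,[cn],-1,1,-1)
        mo=cv2.morphologyEx(mo,cv2.MORPH_OPEN,np.ones((80,80)))
        r=cv2.boxPoints(cv2.minAreaRect(cv2.findNonZero(mo)))/U-.375
        R=np.array([ray(cs[n],p,.061)[:2] for p in r]);print("rect",R,R.mean(0),[np.linalg.norm(R[i]-R[i-1]) for i in range(2)])
    fills=np.zeros_like(b,np.uint8);cv2.drawContours(fills,[cn],-1,1,-1)
    np.save(f"fill_{n}.npy",fills)
    for k in("cover","jar"):
        d=cut_out(k,n)[:3]
        for e in d: print(n,k,round(e["score"],2),e["box"],"area",e["pixels"].sum())
cv2.imwrite("pics/c.png",np.hstack([cv2.resize(cs["top"]["img"][195:255,260:300],None,fx=7,fy=7,interpolation=cv2.INTER_CUBIC),cv2.resize(cs["scene"]["img"][180:240,240:310],None,fx=7,fy=7,interpolation=cv2.INTER_CUBIC)])[...,::-1])
E
python3 m.py
```

```text
1.4 [ 0.1475 -0.5039  0.2268] [[ 0.9597  0.2809 -0.    ]
 [ 0.2809 -0.9597 -0.0001]
 [-0.      0.0001 -1.    ]] [-82.0483  19.5958  87.3218  -0.0019  73.0758  -8.3641]
poly
[269.125 192.875] [0.5905 0.0354]
[266.375 245.875] [0.4399 0.046 ]
[272.125 250.125] [0.4277 0.03  ]
[310.875 248.875] [ 0.4289 -0.0789]
[310.625 193.625] [ 0.5855 -0.0828]
rect [[ 0.5905  0.0375]
 [ 0.5876 -0.085 ]
 [ 0.4261 -0.0802]
 [ 0.4286  0.0405]] [ 0.5082 -0.0218] [np.float64(0.1619741768519585), np.float64(0.12257934651457879)]
top cover 0.56 [279.2, 208.9, 25.8, 21.5] area 356
top jar 0.88 [374.2, 220.1, 23.2, 18.5] area 377
scene cover 0.52 [260.7, 200.3, 20.3, 17.5] area 211
scene jar 0.69 [348.8, 201.0, 48.3, 52.7] area 1793
scene jar 0.6 [184.0, 176.0, 17.0, 24.7] area 411
```

View pics/c.png

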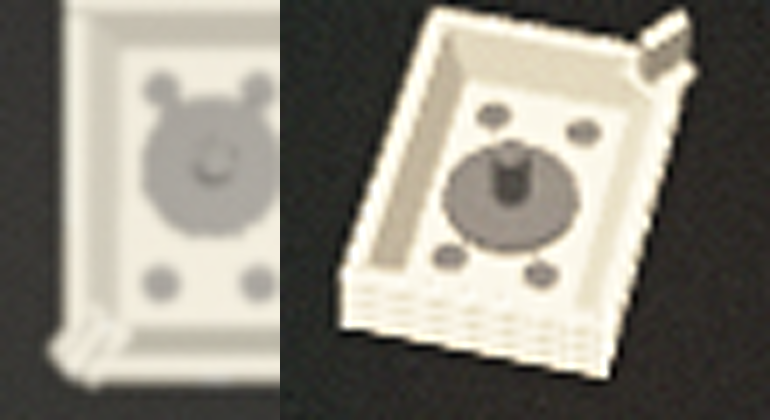

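```bash
cat > fit.py <<'E'
from h import *
from scipy.optimize import least_squares
np.set_printoptions(precision=4,suppress=True)
th=np.linspace(0,2*np.pi,60)
def circ(x,y,r,z): return np.c_[x+r*np.cos(th),y+r*np.sin(th),0*th+z]
def cen(cam,P):
    h=cv2.convexHull(np.array([proj(cam,p) for p in P],np.float32)); m=cv2.moments(h)
    return np.array([m["m10"],m["m01"]])/m["m00"], m["m00"]
def comp(g,seed,lo,hi):
    m=((g>lo)&(g<hi)).astype(np.uint8)
    _,l=cv2.connectedComponents(m,connectivity=4); b=(l==l[seed[1],seed[0]]).astype(np.uint8)
    c=max(cv2.findContours(b,0,1)[0],key=cv2.contourArea); f=np.zeros_like(b);cv2.drawContours(f,[c],-1,1,-1)
    m=cv2.moments(f,True); return np.array([m["m10"],m["m01"]])/m["m00"],m["m00"]
def fit(obs,cs,pts,x0):
    r=least_squares(lambda v:np.concatenate([cen(cs[n],pts(*v))[0]-obs[n] for n in obs]),x0)
    return r.x,r.fun
def gray(c): return cv2.GaussianBlur(cv2.cvtColor(c["img"],cv2.COLOR_RGB2GRAY),(3,3),0)
jarp=lambda x,y:np.r_[circ(x,y,.028,0),circ(x,y,.028,.06)]
E
python3 - <<'E'
from fit import *
cs={n:read_camera(n) for n in("scene","top")}
g={n:gray(cs[n]) for n in cs}
o={}
for n,s in(("top",(377,228)),("scene",(193,194))):
    o[n],a=comp(g[n],s,90,256);print(n,o[n],a,cen(cs[n],jarp(.476,-.29))[1])
print("jar",fit(o,cs,jarp,[.476,-.29]), [fit({n:o[n]},cs,jarp,[.476,-.29])[0] for n in o])
kt=(290.4,216.7),(272.7,201.2); dc=(289.9,218.4),(272.7,207.7)
for z,(a,b) in((.08,kt),(.05,dc)): print("cover",z,ray(cs["top"],a,z),ray(cs["scene"],b,z),tri(cs["top"],a,cs["scene"],b))
for n,s in(("top",(187,205)),("scene",(360,210))):
    rp=[]; c=cs[n]
    m=cut_out("reader",n)
    print([(round(e["score"],2),e["box"]) for e in m[:2]])
# tray check: project model corners with pose
x,y,w=.508,-.022,np.radians(-1.3); R=np.array([[np.cos(w),-np.sin(w)],[np.sin(w),np.cos(w)]])
vis=[]
for n,(r0,r1,c0,c1) in(("top",(185,255,255,325)),("scene",(175,245,240,310))):
    im=cv2.resize(cs[n]["img"][r0:r1,c0:c1],None,fx=5.7,fy=5.7,interpolation=cv2.INTER_CUBIC)
    def dr(P,col):
        q=np.array([[(proj(cs[n],[*(np.array([x,y])+R@np.array(p[:2])),p[2]+.03])-[c0,r0]+.5)*5.7] for p in P]);cv2.polylines(im,[q.astype(np.int32)],True,col,1)
    a,b=.078,.058; dr([(a,b,.031),(-a,b,.031),(-a,-b,.031),(a,-b,.031)],(255,0,0))
    d=np.array([.805,-.593]);e=np.array([-d[1],d[0]]);E0=np.array([-.0666,.0495])
    for z in(.031,.059): dr([(*(E0+i*d*.012+j*e*.004),z) for i,j in((1,1),(1,-1),(-1,-1),(-1,1))],(0,0,255))
    vis.append(im)
cv2.imwrite("pics/v.png",np.hstack(vis)[...,::-1])
E
```

```text
top [385.3401 229.4932] 444.0 388.79067431995645
scene [190.2623 186.8735] 427.0 414.6733981393045
jar (array([ 0.4809, -0.2948]), array([-0.1955, -0.1764, -0.2416, -0.3898])) [array([ 0.4804, -0.2953]), array([ 0.4823, -0.2936])]
cover 0.08 [ 0.5191 -0.0234  0.08  ] [ 0.521  -0.0203  0.08  ] [ 0.5191 -0.0219  0.0774]
cover 0.05 [ 0.517  -0.0223  0.05  ] [ 0.522  -0.0199  0.05  ] [ 0.5174 -0.0215  0.0439]
[(0.81, [163.1, 204.8, 48.4, 48.1])]
[(0.71, [182.7, 176.2, 20.8, 23.4]), (0.69, [350.8, 201.4, 46.2, 49.5])]
```

View pics/v.png

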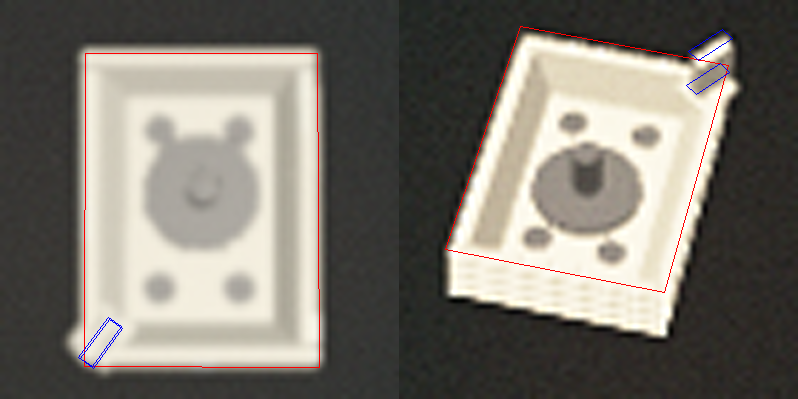

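The model overlay fits the white tray and its ear. I estimate the cover at (0.519,−0.022), the jar at (0.481,−0.295) and the ear at (0.442,0.031). Now I'll move over the knob.

step_arm([
  [2,-1.5,0.3],
  [6,-4.4,1],
  [11,-8,2],
  [16,-11.7,3],
  [21,-15.3,4],
  [26,-18.9,5],
  [31,-22.6,6],
  [36,-26.2,7],
  [41,-29.9,7.7],
  [45.5,-33.1,7.7],
  [48.2,-35.1,7.7],
  [49.2,-35.8,7.7],
], spin=[0,0,0,0,0,0,0,0,0,0,0,0], hand=0.4, newtons=15)

```text
t: 3.3
tool_pos: [0.5199, -0.0205, 0.1496]
tcp_rot: [[0.959, 0.283, 0.0], [0.283, -0.959, -0.0], [0.0, 0.0, -1.0]]
force: [-1.2, -0.6, 0.1]
grip_width: 0.0368
gripper_force: 0.0
```

step_arm([
  [-0.1,0.1,1.5],
  [-0.1,0.1,4],
  [-0.1,0.1,6.5],
  [-0.1,0.1,8.5],
  [-0.1,0.1,9.4],
  [-0.1,0.1,9.4],
], spin=[0,0,0,0,0,0])

```text
t: 4.05
tool_pos: [0.5177, -0.0241, 0.0551]
tcp_rot: [[0.96, 0.28, -0.002], [0.28, -0.96, 0.0], [-0.001, -0.001, -1.0]]
force: [0.1, 0.1, -0.2]
grip_width: 0.0367
gripper_force: 0.0
```

step_arm([
  [0,0,0],
  [0,0,0],
  [0,0,0],
  [0,0,0],
  [0,0,0],
  [0,0,0],
], spin=[0,0,0,0,0,0], hand=0, newtons=15)

```text
t: 4.8
tool_pos: [0.5188, -0.0234, 0.0562]
tcp_rot: [[0.96, 0.281, 0.001], [0.281, -0.96, -0.0], [0.001, 0.001, -1.0]]
force: [-1.5, -0.9, 6.5]
grip_width: 0.0155
gripper_force: 15.0
```

step_arm([
  [0,0,-1],
  [0,0,-3.5],
  [-0.5,1.5,-6],
  [-2,4.5,-7.5],
  [-4,9,-7.5],
  [-6.3,14,-7.5],
  [-8.5,19,-7.5],
  [-10.3,22.8,-7],
  [-11,24.5,-6.3],
  [-11.3,25,-6],
  [-11.3,25,-6],
], spin=[0,0,0,0,0,0,0,0,0,0,0])

```text
t: 6.18
tool_pos: [0.4802, -0.2938, 0.1154]
tcp_rot: [[0.96, 0.282, -0.001], [0.282, -0.96, 0.001], [-0.001, -0.001, -1.0]]
force: [0.0, 0.2, -0.8]
grip_width: 0.0155
gripper_force: 15.0
```

Run:
```python
from fit import *
o=robot.get_obs();print(o["tool_pos"],o["grip_width"],o["gripper_force"])
cs={n:read_camera(n) for n in("scene","top")}
print(robot.get_obs()["tool_pos"])
vis=[]
for n,(r0,r1,c0,c1) in(("top",(195,265,350,420)),("scene",(140,210,155,225))):
    im=cv2.resize(cs[n]["img"][r0:r1,c0:c1],None,fx=5.7,fy=5.7,interpolation=cv2.INTER_CUBIC)
    def dr(P,col):
        q=np.array([[(proj(cs[n],p)-[c0,r0]+.5)*5.7] for p in P]);cv2.polylines(im,[q.astype(np.int32)],True,col,1)
    for z in(0,.06): dr(circ(.481,-.295,.028,z),(255,0,0))
    t=o["tool_pos"]; dr(circ(t[0],t[1],.03,t[2]-.006),(0,255,0)); dr(circ(t[0],t[1],.03,t[2]-.011),(0,255,0))
    vis.append(im)
cv2.imwrite("pics/w.png",np.hstack(vis)[...,::-1])
```

```text
[ 0.4802 -0.2938  0.1154] 0.015503882303350475 14.999927133321762
[ 0.4806 -0.2936  0.1159]
```

View pics/w.png

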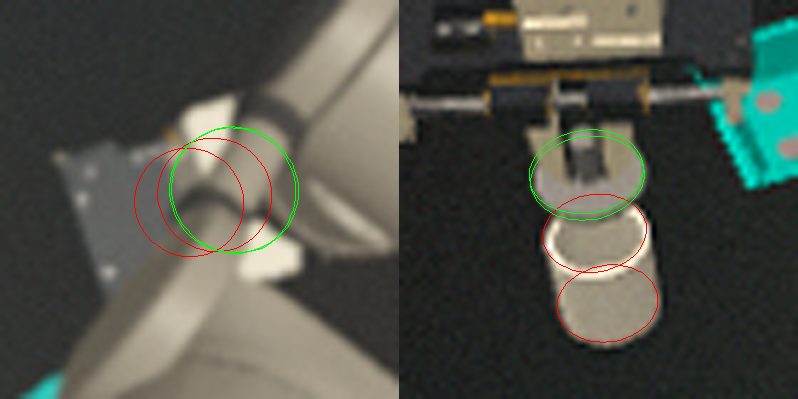

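The scene view shows the held cover directly over the jar mouth, and both modelled circles match the image. I'll lower it gently.

step_arm([
  [0.1,0.1,0.8],
  [0.1,0.1,2],
  [0.1,0.1,2.9],
  [0.1,0.1,3.4],
  [0.1,0.1,3.6],
  [0.1,0.1,3.8],
  [0.1,0.1,4],
  [0.1,0.1,4.15],
  [0.1,0.1,4.15],
], spin=[0,0,0,0,0,0,0,0,0])

```text
t: 7.4
tool_pos: [0.4814, -0.2957, 0.0742]
tcp_rot: [[0.96, 0.281, -0.0], [0.281, -0.96, -0.0], [-0.0, 0.0, -1.0]]
force: [-0.3, 0.5, -0.2]
grip_width: 0.0155
gripper_force: 15.0
```

Run:
```python
from fit import *
c=read_camera("scene");o=robot.get_obs();print(o["tool_pos"],o["force"],o["moment"])
im=cv2.resize(c["img"][140:210,155:225],None,fx=8,fy=8,interpolation=cv2.INTER_CUBIC)
cv2.imwrite("pics/x.png",im[...,::-1])
```

```text
[ 0.4815 -0.2957  0.0743] [-0.7343  0.0363 -1.2507] [-0.015  -0.0008  0.0156]
```

View pics/x.png

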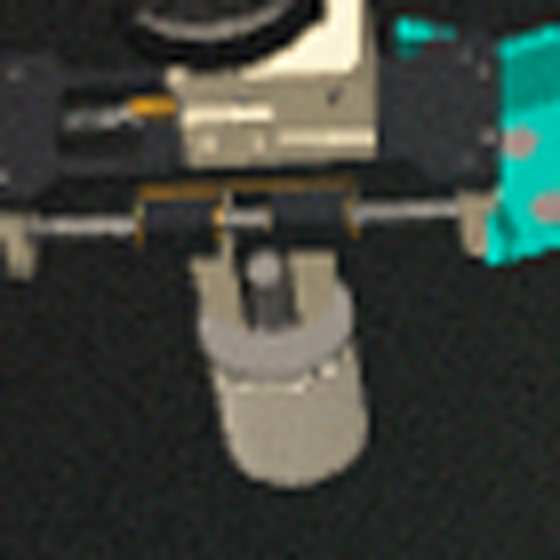

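The plug has entered the bore with no contact force. Now I'll seat it.

step_arm([
  [0,0,0.1],
  [0,0,0.2],
  [0,0,0.3],
  [0,0,0.3],
  [0,0,0.3],
], spin=[0,0,0,0,0])

```text
t: 8.07
tool_pos: [0.4815, -0.2957, 0.0713]
tcp_rot: [[0.96, 0.281, 0.0], [0.281, -0.96, -0.0], [0.0, 0.0, -1.0]]
force: [-0.5, 0.1, 1.9]
grip_width: 0.0154
gripper_force: 15.0
```

step_arm([
  [0,0,0.05],
  [0,0,0.1],
  [0,0,0.1],
], spin=[0,0,0])

```text
t: 8.45
tool_pos: [0.4816, -0.2958, 0.0713]
tcp_rot: [[0.96, 0.281, 0.001], [0.281, -0.96, -0.001], [0.0, 0.001, -1.0]]
force: [-2.6, 1.9, 8.8]
grip_width: 0.0154
gripper_force: 15.0
```

The contact force has risen at the expected height (TCP z 0.0713), so the cover is seated. I'll open slowly and back off.

step_arm([
  [0,0,0],
  [0,0,0],
  [0,0,0],
  [0,0,0],
], spin=[0,0,0,0], hand=0.4)

```text
t: 8.95
tool_pos: [0.4815, -0.2956, 0.07]
tcp_rot: [[0.96, 0.281, -0.0], [0.281, -0.96, 0.0], [-0.0, -0.0, -1.0]]
force: [0.6, -0.1, -0.3]
grip_width: 0.0368
gripper_force: 0.0
```

step_arm([
  [0,0,-1],
  [0,0,-3],
  [0,0,-5.5],
  [0.8,-1.5,-7],
  [3,-6.5,-7.5],
  [5.3,-11.5,-7.5],
  [7.3,-16.5,-7.5],
], spin=[0,0,0,0.15,0.33,0.51,0.69])

```text
t: 9.82
tool_pos: [0.5055, -0.1164, 0.1462]
tcp_rot: [[0.918, -0.397, 0.002], [-0.397, -0.918, -0.001], [0.002, -0.0, -1.0]]
force: [0.7, -0.2, -0.1]
grip_width: 0.0367
gripper_force: 0.0
```

Run:
```python
from fit import *
cs={n:read_camera(n) for n in("scene","top")}
o=robot.get_obs();print(o["t"],o["tool_pos"],o["tcp_rot"],o["joint_pos"])
vis=[]
for n,(r0,r1,c0,c1) in(("top",(195,265,350,420)),("scene",(145,215,155,225))):
    im=cv2.resize(cs[n]["img"][r0:r1,c0:c1],None,fx=5.7,fy=5.7,interpolation=cv2.INTER_CUBIC)
    def dr(P,col):
        q=np.array([[(proj(cs[n],p)-[c0,r0]+.5)*5.7] for p in P]);cv2.polylines(im,[q.astype(np.int32)],True,col,1)
    dr(circ(.4816,-.2957,.03,.065),(0,255,0)); dr(circ(.4816,-.2957,.008,.095),(0,255,0));dr(circ(.4816,-.2957,.028,0),(255,0,0))
    vis.append(im)
cv2.imwrite("pics/y.png",np.hstack(vis)[...,::-1])
```

```text
9.925 [ 0.5052 -0.1134  0.146 ] [[ 0.9204 -0.391   0.0003]
 [-0.391  -0.9204  0.0012]
 [-0.0002 -0.0012 -1.    ]] [-21.1771  23.4563  95.2566   0.079   61.2958  91.8022]
```

View pics/y.png

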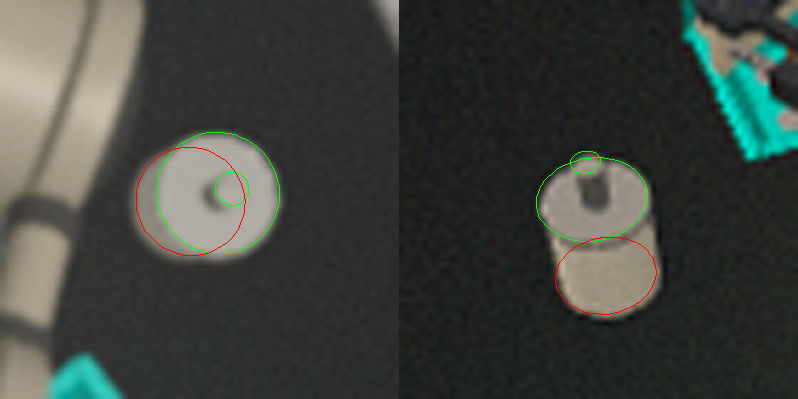

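The cover sits centred and level on the jar, matching the model circle in both views. Next is the ear.

step_arm([
  [-2,-1.9,0],
  [-5,-4.8,0],
  [-8,-7.6,0.5],
  [-10.6,-10,1],
  [-11.6,-11.1,1.5],
  [-11.6,-11.1,2],
  [-11.6,-11.1,2],
], spin=[0.1,0.25,0.25,0.25,0.25,0.25,0.25])

```text
t: 10.8
tool_pos: [0.4423, 0.0287, 0.125]
tcp_rot: [[0.795, -0.607, 0.0], [-0.607, -0.795, -0.0], [0.0, 0.0, -1.0]]
force: [-0.1, -0.1, 0.4]
grip_width: 0.0366
gripper_force: 0.0
```

Run:
```python
from fit import *
c=read_camera("scene");o=robot.get_obs();print(o["t"],o["tool_pos"],o["tcp_rot"])
r0,c0=150,240
im=cv2.resize(c["img"][150:240,240:330],None,fx=6.6,fy=6.6,interpolation=cv2.INTER_CUBIC)
x,y,w=.508,-.0205,np.radians(-1.3); R=np.array([[np.cos(w),-np.sin(w)],[np.sin(w),np.cos(w)]])
d=np.array([.805,-.593]);e=np.array([-d[1],d[0]]);E0=np.array([-.0666,.0495])
def dr(P,col):
    q=np.array([[(proj(c,p)-[c0,r0]+.5)*6.6] for p in P]);cv2.polylines(im,[q.astype(np.int32)],True,col,1)
for z in(.061,.089): dr([(*(R@(E0+i*d*.012+j*e*.004)+[x,y]),z) for i,j in((1,1),(1,-1),(-1,-1),(-1,1))],(0,0,255))
t=o["tool_pos"];Y=o["tcp_rot"][:,1];X=o["tcp_rot"][:,0]
for s in(1,-1):
    dr([t+s*.0184*Y+.0095*X,t+s*.0184*Y-.0095*X],(255,0,0))
print(R@E0+[x,y])
cv2.imwrite("pics/z.png",im[...,::-1])
```

```text
10.85 [0.4424 0.0287 0.1251] [[ 0.7946 -0.6071  0.0002]
 [-0.6071 -0.7946 -0.0004]
 [ 0.0004  0.0002 -1.    ]]
[0.4425 0.0305]
```

View pics/z.png

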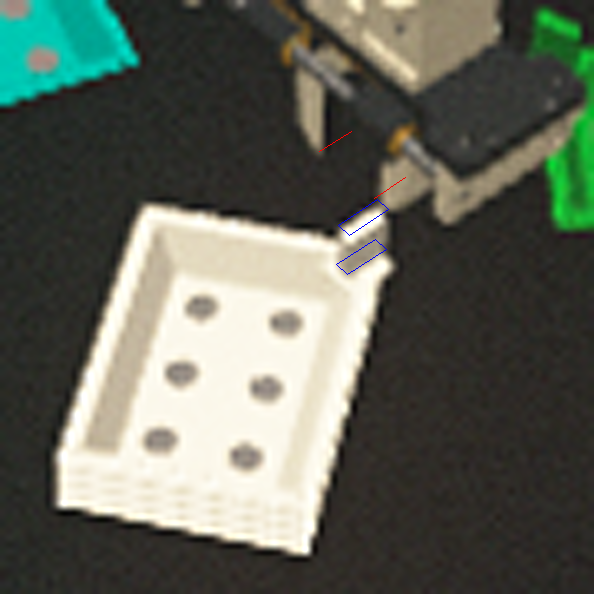

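The ear model lies on the ear in the scene view, and the fingers straddle it with a 1–2 mm offset. I'll correct that, descend and pinch.

step_arm([
  [-0.1,-0.15,1.2],
  [-0.1,-0.15,3],
  [-0.1,-0.15,4.7],
  [-0.1,-0.15,5.5],
  [-0.1,-0.15,5.8],
  [-0.1,-0.15,5.8],
], spin=[0,0,0,0,0,0])

```text
t: 11.6
tool_pos: [0.4421, 0.0314, 0.0673]
tcp_rot: [[0.795, -0.607, 0.0], [-0.607, -0.795, -0.0], [0.0, -0.0, -1.0]]
force: [1.0, 0.4, -0.5]
grip_width: 0.0366
gripper_force: 0.0
```

step_arm([
  [0,0,0],
  [0,0,0],
  [0,0,0],
  [0,0,0],
  [0,0,0],
  [0,0,0],
], spin=[0,0,0,0,0,0], hand=0, newtons=8)

```text
t: 12.35
tool_pos: [0.4419, 0.0314, 0.0673]
tcp_rot: [[0.795, -0.607, 0.0], [-0.607, -0.795, -0.0], [0.0, -0.0, -1.0]]
force: [0.0, -0.8, 2.6]
grip_width: 0.008
gripper_force: 8.0
```

step_arm([
  [0.05,0,-0.15],
  [0.12,0,-0.35],
  [0.2,0,-0.55],
  [0.29,0,-0.8],
  [0.38,0,-1],
  [0.47,0,-1.2],
  [0.6,0,-1.45],
  [0.7,0,-1.7],
  [0.7,0,-1.7],
], spin=[0,0,0,0,0,0,0,0,0])

```text
t: 13.48
tool_pos: [0.4475, 0.0272, 0.0844]
tcp_rot: [[0.795, -0.607, 0.0], [-0.607, -0.795, -0.0], [0.0, -0.0, -1.0]]
force: [-1.2, 0.5, -1.4]
grip_width: 0.008
gripper_force: 8.0
```

```bash
cat > q.py <<'E'
import sys
from fit import *
c=read_camera("scene");o=robot.get_obs();print(o["t"],o["tool_pos"],o["force"],o["moment"],o["grip_width"],o["gripper_force"])
cv2.imwrite(sys.argv[1],cv2.resize(c["img"][130:240,240:int(sys.argv[2])],None,fx=5.4,fy=5.4,interpolation=cv2.INTER_CUBIC)[...,::-1])
E
python3 q.py pics/a1.png 330
```

```text
13.525 [0.4474 0.0272 0.0843] [-1.3548  0.2786 -1.0485] [ 0.0886  0.3908 -0.1083] 0.007606272206022017 8.003920465707779
```

View pics/a1.png

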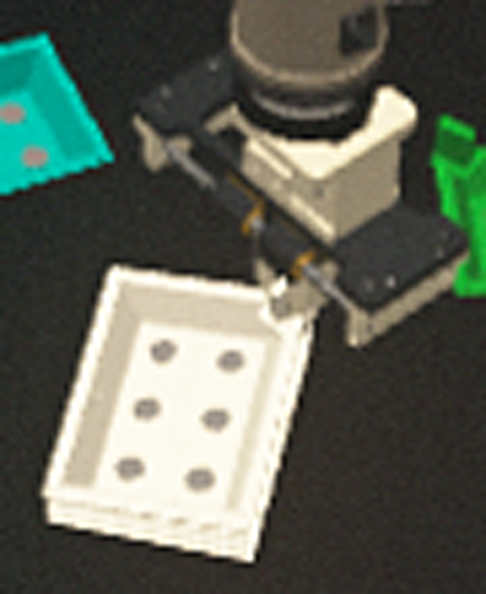

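The ear corner is rising while the far corner stays nested, and the forces are small. I'll continue along the arc.

step_arm([
  [0.12,0,-0.25],
  [0.25,0,-0.5],
  [0.4,0,-0.75],
  [0.55,0,-1],
  [0.7,0,-1.25],
  [0.87,0,-1.5],
  [1.03,0,-1.75],
  [1.2,0,-2],
  [1.4,0,-2.25],
  [1.6,0,-2.5],
  [1.8,0,-2.75],
  [1.8,0,-2.75],
], spin=[0,0,0,0,0,0,0,0,0,0,0,0])

```text
t: 15.02
tool_pos: [0.462, 0.0162, 0.1119]
tcp_rot: [[0.795, -0.607, 0.0], [-0.607, -0.795, -0.0], [0.0, -0.0, -1.0]]
force: [-3.7, 1.7, 1.1]
grip_width: 0.0079
gripper_force: 8.0
```

```bash
python3 q.py pics/a2.png 330
python3 - <<'E'
from fit import *
cs={n:read_camera(n) for n in("scene","top")}
for k in("tray_ear","tray_far"):
    for n in cs: print(k,n,[(round(d["score"],2),np.round(d["centre"],1)) for d in spot_point(k,n)[:5]])
E
```

```text
15.075 [0.4618 0.0163 0.1118] [-3.7579  2.6347  0.9964] [ 0.3523  0.5606 -0.1011] 0.008001903760316068 8.003155589103699
tray_ear scene [(0.93, array([287.8, 179. ])), (0.93, array([170. , 235.2])), (0.63, array([324.7, 275. ])), (0.62, array([207.2, 147.4])), (0.6, array([324.3, 156.4]))]
tray_ear top [(0.94, array([385.6, 291.5])), (0.82, array([227.1, 150.6])), (0.7, array([379.9, 162.5]))]
tray_far scene [(0.88, array([260.9, 157.8])), (0.76, array([228.7, 258.6])), (0.71, array([387.2, 295.2])), (0.67, array([368.7, 181.1]))]
tray_far top [(0.96, array([315.3, 158.1])), (0.94, array([319.4, 291. ])), (0.89, array([309.4, 191.9])), (0.69, array([193.4, 290.1])), (0.65, array([165.4, 152.2]))]
```

step_arm([
  [0,0,0],
  [0,0,0],
  [0,0,0],
  [-0.1,0,-0.2],
  [-0.2,0,-0.5],
  [-0.3,0,-0.9],
  [-0.4,0,-1.4],
  [-0.4,0,-2],
  [-0.4,0,-2.7],
  [-0.4,0,-3.5],
  [-0.4,0,-4],
  [-0.4,0,-4],
], spin=[0,0,0,0,0,0,0,0,0,0,0,0], newtons=40)

```text
t: 16.88
tool_pos: [0.4588, 0.0187, 0.1521]
tcp_rot: [[0.795, -0.606, 0.001], [-0.606, -0.795, -0.0], [0.001, -0.0, -1.0]]
force: [0.4, 0.5, -0.2]
grip_width: 0.0079
gripper_force: 40.0
```

```bash
python3 q.py pics/a3.png 340
python3 - <<'E'
from fit import *
c=read_camera("top");np.set_printoptions(precision=3)
a=cv2.imread("pics/a2.png");b=cv2.imread("pics/a3.png");b=cv2.resize(b,(480,528));a=cv2.resize(a,(432,528))
t=cv2.resize(c["img"][170:260,240:340],None,fx=3,fy=3)[...,::-1]
a=np.hstack([a,b])[:, :];a=cv2.resize(a,None,fx=.6,fy=.6)
z=np.zeros((600,547,3),np.uint8);z[:a.shape[0],:a.shape[1]]=a;z[320:590,:300]=t
cv2.imwrite("pics/a4.png",z)
E
```

```text
16.925 [0.4586 0.0187 0.1518] [-0.5567  0.5534 -1.4927] [0.0961 0.1147 0.0578] 0.008024557083647072 39.99963104724884
```

View pics/a4.png

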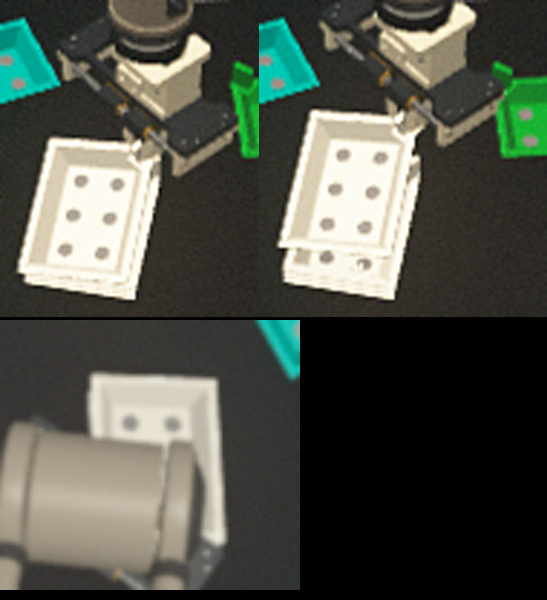

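The tray has peeled off and is held tilted, and the pile stayed in place. I'll carry the tray to the reader.

step_arm([
  [0,0,-1],
  [-0.5,-0.6,-2.5],
  [-1.9,-2.3,-3],
  [-4.2,-5,-3],
  [-6.8,-8.1,-3],
  [-9.5,-11.4,-3],
  [-12.2,-14.6,-3],
  [-14.8,-17.7,-3],
  [-17,-20.3,-3],
  [-18.5,-22.1,-3],
  [-19.1,-22.8,-3],
  [-19.1,-22.8,-3],
], spin=[0,0,0,0,0,0,0,0,0,0,0,0])

```text
t: 18.48
tool_pos: [0.4449, 0.3158, 0.1817]
tcp_rot: [[0.795, -0.606, -0.0], [-0.606, -0.795, -0.0], [0.0, 0.0, -1.0]]
force: [0.3, -0.2, -0.6]
grip_width: 0.0076
gripper_force: 40.0
```

Run:
```python
from fit import *
cs={n:read_camera(n) for n in("scene","top")}
o=robot.get_obs();print(o["t"],o["tool_pos"],o["force"],o["moment"],o["grip_width"])
for k in("tray","tray_ear","tray_far","reader_window","cover"):
    for n in cs: print(k,n,[(round(d["score"],2),np.round(d["centre"],1)) for d in spot_point(k,n)[:6]])
# predicted pixel of far corner/centre for several tilts
d=np.array([.795,-.607]);p=np.array([.0,0])
e0=o["tool_pos"]+[0,0,.011]
for a in range(0,41,10):
    s,c=np.sin(np.radians(a)),np.cos(np.radians(a))
    f=lambda u,w:np.r_[e0[:2]+d*(u*c-w*-s*-1 if 0 else u*c+w*s),e0[2]-u*s+w*c]
    # u along diagonal from ear, w height rel. to pinch (48 mm above underside)
    print(a,"far",[np.round(proj(cs[n],f(.1745,-.017)),1) for n in cs],"ctr",[np.round(proj(cs[n],f(.083,-.048)),1) for n in cs],f(.137,-.048))
```

```text
18.575 [0.4451 0.315  0.1817] [ 0.6723  0.1852 -0.2409] [ 0.1509  0.1125 -0.0121] 0.007804680974835379
tray scene [(0.86, array([228.3, 156.7])), (0.67, array([352.3, 292.9])), (0.64, array([196.4, 252.1])), (0.62, array([373.1, 207. ])), (0.61, array([343.9, 175.5]))]
tray top [(0.88, array([178.4, 222.1])), (0.83, array([350.4, 161.1])), (0.8, array([198.6, 150.4])), (0.77, array([226.2, 292.3])), (0.69, array([355.5, 289.3]))]
tray_ear scene [(0.96, array([171.8, 236. ])), (0.95, array([394.7, 177.6])), (0.86, array([322.8, 154.8])), (0.64, array([208.8, 147. ])), (0.58, array([325.4, 276.9]))]
tray_ear top [(0.92, array([160.8, 243.2])), (0.89, array([249.5, 309. ])), (0.89, array([383.7, 162.5])), (0.84, array([225.6, 150.7])), (0.76, array([387.1, 287.5]))]
tray_far scene [(0.82, array([386.6, 297.1])), (0.8, array([371.2, 180.7])), (0.73, array([229.1, 256.9])), (0.71, array([259.5, 158.8])), (0.67, array([354. , 223.4]))]
tray_far top [(0.94, array([166.6, 148.2])), (0.89, array([193.4, 288.5])), (0.74, array([319.3, 155.2])), (0.72, array([206.8, 197.5])), (0.69, array([320.2, 289.2]))]
reader_window scene [(0.68, array([374.9, 220.1]))]
reader_window top []
cover scene [(0.54, array([185.1, 179.5]))]
cover top [(0.87, array([385.7, 229.7]))]
0 far [array([350.8, 211.2]), array([201.3, 190.7])] ctr [array([372.3, 201.3]), array([182.6, 219.9])] [0.554  0.2319 0.1447]
10 far [array([350.9, 216.8]), array([202., 194.])] ctr [array([373.8, 202.6]), array([181.6, 223.2])] [0.5457 0.2382 0.1217]
20 far [array([352.3, 221. ]), array([201.5, 198.6])] ctr [array([376. , 203.1]), array([179.9, 227.1])] [0.5344 0.2469 0.1008]
30 far [array([355. , 223.6]), array([199.8, 204.3])] ctr [array([378.7, 202.8]), array([177.7, 231.3])] [0.5203 0.2576 0.0827]
40 far [array([358.8, 224.8]), array([197.1, 210.9])] ctr [array([381.9, 201.7]), array([174.9, 236. ])] [0.504  0.2701 0.0679]
```

The networks put the tilt near 20°, with the far foot about 65 mm above the reader top. I'll lower that foot to touch, then ease the ear down with a light grip so the tray turns level in the pads.

step_arm([
  [0,0,1],
  [0,0,2.5],
  [0,0,4],
  [0,0,5.2],
  [0,0,5.8],
  [0,0,6.1],
  [0,0,6.1],
], spin=[0,0,0,0,0,0,0])

```text
t: 19.95
tool_pos: [0.4451, 0.3159, 0.1208]
tcp_rot: [[0.795, -0.606, 0.0], [-0.606, -0.795, 0.0], [0.0, -0.0, -1.0]]
force: [0.5, -0.8, -0.7]
grip_width: 0.0076
gripper_force: 40.0
```

step_arm([
  [0,0,0.2],
  [0,0,0.4],
  [-0.1,0,0.6],
  [-0.2,0,0.8],
  [-0.2,0,0.8],
], spin=[0,0,0,0,0], newtons=20)

```text
t: 20.58
tool_pos: [0.4435, 0.3171, 0.1127]
tcp_rot: [[0.795, -0.606, 0.0], [-0.606, -0.795, -0.0], [0.0, -0.0, -1.0]]
force: [-0.4, -0.3, 0.4]
grip_width: 0.008
gripper_force: 20.0
```

step_arm([
  [0,0,0],
  [-0.15,0,0.3],
  [-0.4,0,0.7],
  [-0.65,0,1.1],
  [-0.9,0,1.5],
  [-1.15,0,1.9],
  [-1.35,0,2.3],
  [-1.55,0,2.6],
  [-1.7,0,2.9],
  [-1.85,0,3.2],
  [-2,0,3.4],
  [-2,0,3.4],
], spin=[0,0,0,0,0,0,0,0,0,0,0,0], newtons=8)

```text
t: 22.08
tool_pos: [0.4273, 0.3292, 0.0785]
tcp_rot: [[0.795, -0.606, -0.0], [-0.606, -0.795, -0.0], [-0.0, 0.0, -1.0]]
force: [0.6, 0.7, 0.3]
grip_width: 0.008
gripper_force: 8.0
```

step_arm([
  [-0.08,0,0.2],
  [-0.15,0,0.4],
  [-0.2,0,0.5],
  [-0.2,0,0.5],
], spin=[0,0,0,0])

```text
t: 22.58
tool_pos: [0.4259, 0.3304, 0.0736]
tcp_rot: [[0.795, -0.606, -0.0], [-0.606, -0.795, -0.0], [0.0, 0.0, -1.0]]
force: [0.6, 0.1, -0.2]
grip_width: 0.008
gripper_force: 8.0
```

```bash
cat > tl.py <<'E'
from fit import *
cs={n:read_camera(n) for n in("scene","top")}
o=robot.get_obs();print(o["t"],o["tool_pos"],o["force"],o["grip_width"],o["gripper_force"])
d=np.array([.795,-.607]);e0=o["tool_pos"]+[0,0,.011]
def f(u,w,a):
    s,c=np.sin(a),np.cos(a); return np.r_[e0[:2]+d*(u*c+w*s),e0[2]-u*s+w*c]
for k,u,w in(("tray_far",.1745,-.017),("tray",.083,-.048)):
    for n in cs:
        P=[proj(cs[n],f(u,w,np.radians(a))) for a in range(-10,31,5)]
        best=sorted((np.linalg.norm(p-s["centre"]),-10+5*i,round(s["score"],2),*np.round(s["centre"],1)) for s in spot_point(k,n) for i,p in enumerate(P))[:3]
        print(k,n,np.round(best,2).tolist())
E
python3 tl.py
```

```text
22.675 [0.4259 0.3304 0.0737] [ 0.0177 -0.5067 -0.8247] 0.00802162170421212 8.000051379203796
tray_far scene [[1.24, 10.0, 0.68, 352.8, 233.6], [1.25, 5.0, 0.68, 352.8, 233.6], [3.17, 15.0, 0.68, 352.8, 233.6]]
tray_far top [[2.46, 5.0, 0.6, 205.4, 203.2], [2.67, 0.0, 0.6, 205.4, 203.2], [3.35, 10.0, 0.6, 205.4, 203.2]]
tray scene [[2.13, -5.0, 0.59, 370.2, 220.1], [2.35, 0.0, 0.59, 370.2, 220.1], [2.56, -10.0, 0.59, 370.2, 220.1]]
tray top [[1.34, -5.0, 0.96, 184.5, 228.2], [1.6, -10.0, 0.96, 184.5, 228.2], [1.89, 0.0, 0.96, 184.5, 228.2]]
```

step_arm([
  [0,0,0.15],
  [0,0,0.3],
  [0,0,0.3],
], spin=[0,0,0])

```text
t: 23.25
tool_pos: [0.4256, 0.3311, 0.0715]
tcp_rot: [[0.795, -0.607, 0.0], [-0.607, -0.795, 0.001], [-0.001, -0.001, -1.0]]
force: [-3.2, 1.3, 8.0]
grip_width: 0.008
gripper_force: 8.0
```

The reaction rose at about the expected level height, so all the feet are down. I'll grip hard and lift 8 cm.

step_arm([
  [0,0,-0.1],
  [0,0,-0.1],
  [0,0,-0.1],
  [0,0,-0.1],
  [0,0,-0.5],
  [0,0,-1.3],
  [0,0,-2.8],
  [0,0,-4.5],
  [0,0,-6.2],
  [0,0,-7.4],
  [0,0,-8],
  [0,0,-8],
], spin=[0,0,0,0,0,0,0,0,0,0,0,0], newtons=50)

```text
t: 24.75
tool_pos: [0.426, 0.3305, 0.151]
tcp_rot: [[0.795, -0.606, 0.001], [-0.606, -0.795, 0.0], [0.0, -0.0, -1.0]]
force: [1.2, 0.1, -1.1]
grip_width: 0.0072
gripper_force: 50.0
```

```bash
python3 tl.py
python3 - <<'E'
from fit import *
cs={n:read_camera(n) for n in("scene","top")}
g={n:gray(cs[n]) for n in cs}
# pile silhouette vs start (rect fit at rim .051), cover/jar check
o={}
for n,s in(("top",(377,228)),("scene",(193,194))): o[n],_=comp(g[n],s,90,256)
cp=lambda x,y:np.r_[circ(x,y,.028,0),circ(x,y,.03,.06),circ(x,y,.03,.065)]
print("jar+cover",fit(o,cs,cp,[.48,-.295]))
m=(g["top"]>90).astype(np.uint8);_,l=cv2.connectedComponents(m);b=(l==l[240,280]).astype(np.uint8)
r=cv2.minAreaRect(cv2.findNonZero(b));print(r,ray(cs["top"],r[0],.051))
for k in("tray_ear",): 
  for n in cs: print(k,n,[(round(d["score"],2),np.round(d["centre"],1)) for d in spot_point(k,n)[:6]])
E
```

```text
24.85 [0.4256 0.3302 0.1502] [ 0.062  -0.4697 -1.0616] 0.007396502190563113 49.99755263328552
tray_far scene [[2.36, 0.0, 0.77, 357.7, 212.4], [2.44, -5.0, 0.77, 357.7, 212.4], [4.68, 5.0, 0.77, 357.7, 212.4]]
tray_far top [[1.99, 0.0, 0.56, 199.7, 199.3], [2.27, 5.0, 0.56, 199.7, 199.3], [2.87, -5.0, 0.56, 199.7, 199.3]]
tray scene [[2.04, 10.0, 0.55, 376.6, 206.6], [2.06, 5.0, 0.55, 376.6, 206.6], [2.67, 15.0, 0.55, 376.6, 206.6]]
tray top [[1.97, -10.0, 0.91, 180.9, 223.9], [3.06, -5.0, 0.91, 180.9, 223.9], [4.41, 0.0, 0.91, 180.9, 223.9]]
jar+cover (array([ 0.4811, -0.2943]), array([-0.2111, -0.3089, -0.1871, -0.5206]))
((290.6585693359375, 220.30587768554688), (57.45015335083008, 43.5039176940918), 87.61405944824219) [ 0.5114 -0.0243  0.051 ]
tray_ear scene [(0.95, array([169.8, 236.8])), (0.94, array([399.4, 181.7])), (0.76, array([328.5, 277.6])), (0.65, array([207.5, 146. ])), (0.61, array([322. , 157.4]))]
tray_ear top [(0.89, array([381.2, 160.6])), (0.82, array([156.5, 252.8])), (0.73, array([224.4, 149.5])), (0.7, array([388.3, 291.2])), (0.63, array([251. , 309.2]))]
```

step_arm([
  [0,0,0],
  [0,0,0],
  [0,0,0],
  [0,0,0],
], spin=[0,0,0,0])

```text
t: 25.75
tool_pos: [0.4259, 0.3304, 0.1507]
tcp_rot: [[0.795, -0.606, 0.0], [-0.606, -0.795, -0.0], [0.0, 0.0, -1.0]]
force: [-0.2, -1.0, -0.7]
grip_width: 0.0076
gripper_force: 50.0
```

```bash
python3 tl.py; python3 -c "
from station import ticket
print(ticket.sign_off())"
```

```text
25.85 [0.4259 0.3304 0.1507] [-0.1843  0.5442 -1.7516] 0.007321383349845802 49.99768853187561
tray_far scene [[2.71, 0.0, 0.79, 358.5, 213.9], [3.9, 5.0, 0.79, 358.5, 213.9], [4.09, -5.0, 0.79, 358.5, 213.9]]
tray_far top [[0.77, 5.0, 0.69, 199.0, 201.0], [1.75, 10.0, 0.69, 199.0, 201.0], [1.91, 0.0, 0.69, 199.0, 201.0]]
tray scene [[2.91, 0.0, 0.82, 374.5, 205.9], [3.07, 5.0, 0.82, 374.5, 205.9], [3.33, -5.0, 0.82, 374.5, 205.9]]
tray top [[4.23, -10.0, 0.68, 177.8, 221.8], [5.25, -5.0, 0.68, 177.8, 221.8], [6.43, 0.0, 0.68, 177.8, 221.8]]
the job is handed in; nothing more can be done
None
```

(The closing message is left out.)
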